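# Switch the sample-tube sorter to its other chute and feed two tubes

## Task

Rock the seesaw gate of the tube sorter fully over its pivot to the opposite side from where it leans now, and only then push the two tubes waiting on its feed shelf over the lip, so that both roll down the other chute by themselves and come to rest in that chute's tray. Work by pushing and pressing with the fingertips only: do not lift the tubes or guide them by hand once they are off the shelf, and leave the rack, bottle and marker pen where they are.

Things in the scene. Friction and masses are not known exactly. Their poses are not given: they have to be found in the camera images.
- sorter: Fixed tube sorter, aluminium on a grey base 150 (x) x 460 (y) x 12 mm. Origin: centre of its underside; x away from the robot, y to the left along it, z up; coordinates in mm in the other entries are in this frame. Seesaw gate in the middle, a chute and open tray at either end, feed shelf above the gate's right half. Inner width 106 mm; clear guards at x = +-53 to +-57 up to z = 138 along the gate.
- shelf_lip (a point): Middle of the feed shelf's lip, on the top face: (0, -16, 130). The shelf runs back from it to y = -136 (top z = 122 there), 106 mm wide, side walls up to z = 148, open at the rear and above. Tubes pushed over the lip towards +y drop about 35 mm onto the middle of the gate and roll to its low side, also back beneath the shelf.
- shelf_rear (a point): Point on the shelf's top face behind the waiting tubes: (0, -105, 124). From here to the rear tube (27 mm ahead, hindmost side at y = -72) the shelf is free for a fingertip. Two black stops (x = +-42 to +-52, y = -80 to -72, up to z = 140) behind the tube's ends keep it from rolling back; the 84 mm between them is free.
- tray_left (a point): Centre of the left tray's floor: (0, 184, 20). The tray spans y = 145 to 223 with an end wall up to z = 82; the left chute runs down to it from y = 83.
- tray_right (a point): Centre of the right tray's floor: (0, -184, 20), the mirror image of the left one.
- gate (a joint): Angle of the seesaw gate, -0.3 to 0.3 rad, about a level pivot along x at y = 0, z = 82. Positive: left (+y) end up, tubes roll to the right tray; negative: to the left tray. Starts at either stop. Top-heavy: stays at a stop; pushed past level it falls to the other. About 0.8 N on a pad rocks it. A rocker bar 190 mm long at x = -104 (outside, robot's side) is fixed to the gate and moves it.
- pad_left (a point): Centre of the top face of the 30 x 30 mm black pad on the left (+y) end of the rocker bar, 85 mm from the pivot, x = -104. About 113 mm above the table when up, 88 when level, 63 when down; nothing stands above or beneath it.
- pad_right (a point): The same on the right (-y) end of the rocker bar.
- weight (a point): Centre of the brass ball (diameter 44 mm) on a stalk, 62 mm above the middle of the rocker bar; it leans to the low side. Part of the gate; it may be pushed too.
- tube_a: Sample tube, closed cylinder, diameter 24 mm, length 100 mm, about 30 g, clear with white label and purple cap of the same diameter. Origin: its centre; x along its axis. Lies across the feed shelf (axis along the sorter's x) against the two black stops, centre near y = -60, z = 139. Smooth and slick; rolls freely.
- tube_b: Identical tube lying just in front of tube_a, centre near y = -35, z = 141. Pushing tube_a forward pushes both.
- rack: Bystander: white block 100 x 140 x 22 mm with 24 small purple-capped tubes, 95 mm high in all, left of the sorter. Origin: centre of its underside.
- bottle: Bystander: white bottle, diameter 56 mm, 120 mm high, right of the sorter. Origin: centre of its underside.
- marker: Bystander: black marker pen lying on the table in front of the sorter, 12 mm square, about 150 mm long. Origin: on its underside, 60 mm from its blunt end; x towards its tip.
There are look-alikes about, which are no part of the job. What is shaped like the tube_b but red or yellow is not meant. Leave any pink look-alike of the tube_a alone.

How it is judged:
By the outcome, as a careful person would: the job done as asked, in the order asked, and still so for the second after the job is handed in, with the robot touching nothing.
It also fails if it takes over 45 s, if anything falls off the work surface, if the arm or the gripper's body presses on something with over 40 N, if the wrist force passes 120 N, or if a joint passes its speed limit or range.

## Robot

A 6-joint arm with a two-finger parallel gripper is mounted at the origin on the work surface. World frame = base frame: x ahead of the robot, y to its left, z up, the work surface at z = 0. Lengths are in m, angles in rad, forces in N, time in s.
With the tool pointing down it reaches from about 0.3 to 0.775 m from the base axis. Payload 14.6 kg.
Tool frame: the origin (TCP) lies between the finger pads; the fingertips stand 17 mm ahead of it and the grasp point (between the pads) lies 2 mm behind it; z points along the fingers, y is the direction in which the jaws open and shut (so a half turn about z gives the same grasp; the last joint's range is limited). The gripper opens to 94 mm and grips with 3 to 60 N. Pads are 16 mm wide; open, the fingers measure 119 mm over their backs; the gripper's body (75 mm by 177 mm) begins 78 mm behind the grasp point.
Start: joints at [1.227, 0.3, 1.521, -0, 1.321, -0.067], TCP at [0.15, 0.529, 0.222] pointing down, gripper open.
Joint ranges: [-3.03, 3.03], [-0.79, 2.21], [0.23, 2.52], [-1.04, 4.18], [0, 3.07], [-2.55, 2.55]. Speed limits (rad/s): [2.22, 2.22, 2.57, 3.14, 3.14, 3.14].

## Interface

Orientations are given as [roll, pitch, yaw] about the fixed x, y, z axes, in that order (R = Rz(yaw) Ry(pitch) Rx(roll)).
In Python, from bench import ctrl gives the robot as it stands.
- The arm moves only by the tool step_arm, never from a script. Its arguments are lists of equal length, an entry for each row: "twist": the turn, a rotation vector about the world's x, y, z in degrees, a list of three; "translation": the shift along the world's x, y, z in cm, a list of three; "hand": the closure, from 0 (fully open) to 1 (shut). A call has 1 to 5 rows; each row is the pose to reach, as a shift and turn from the pose commanded when the call began; what a row does not reach only later rows make up. A row lasts 1/10 s, in which the tool goes at most 50 mm and 8.59 degrees, less where a joint would pass 70% of its speed; a pose out of reach is approached as far as the arm can. A call with a gripper value outside its range is refused whole. The fingers move at their own pace and stop on an object; "squeeze" is the grip in N (left out, the last holds). Time passes only in rows, so rows that repeat a pose let the fingers close. It gives the time, the measured TCP pose, the force and the opening at its end, in the units of the state.
- ctrl.sense(): the state, without advancing time (a new reading comes with each control period).
- ctrl.capture(name): name is "scene" or "top" or "wrist"; returns (picture, depth): 384x512x3 uint8, blue, green, red; 384x512 float32, m along the optical axis (not along the pixel's ray), 0 where there is no reading.
- ctrl.get_calibration(name): a dict with "vfov" (degrees; the focal length in pixels is half the picture's height over the tangent of half this angle, whatever the lens; pixels are square), "cx", "cy" (the principal point, pixels), "rvec" (rotation vector, rad) and "tvec" (3), from world to camera coordinates, as OpenCV has them. Camera axes: x right, y down, z forward; pixel columns grow to the right and rows downward; lengths in m; the calibration is good to about 2 mm. The wrist camera is an equidistant fisheye: a pixel r from the principal point sees the ray r / f radians off the axis. A picture is of the moment at which its call begins: read the wrist's pose just before it. get_calibration takes no time and is no camera call; for the wrist camera it gives the pose at the moment of the call.
- ctrl.close_job(): hands the job in, once; it reports no verdict.
Trained networks look in the newest picture that a camera, given by its name, has taken for a name from the list of things; names that differ only in an ending like _2 or _b are one class to them, and where a whole thing is asked for, a point or a joint stands for the part that bears it (a point fixed in the world has none). Each returns a list of dicts, best first, with "confidence" (0 to 1); they miss things now and then, are a little off and sometimes report something else, mostly with a low value. They report only what shows in the picture. A call takes as long as a camera call. They do not tell look-alikes from the thing itself.
- ctrl.silhouettes(label, camera): "pixels" (384x512 bool, what is visible of it) and "xy" ([column, row] in pixels, amid what is visible of it).
The state is a dict: "t": time; "joints": joint angles; "qvel": joint speeds; "joint_efforts": joint torques, N m; "tool_pos": TCP position; "tool_rot": TCP orientation; "force": force on the tool from outside, world axes, zero at the start; "ft_torque": the same for the moment, N m; "width": finger opening in m.
Only numpy, scipy, OpenCV 4.12 (cv2) and the standard library are available. Lean on these libraries where they do the work, as an engineer would, in place of code of your own. Each camera call takes 0.05 s, during which the arm holds its last target. There are 200 camera calls.

## Working session

There is one attempt and no reset: what is moved stays moved. The work goes in short steps, Python scripts to look and compute and a tool call to move; the robot and the scene stay as the last step left them, time stands still between calls to the robot, and variables do not carry over. Pictures are saved under pics/ and viewed, about 8 in all and at most 12, crops included, and the job is handed in when it is done.

Besides the shell and the picture viewer there is one more tool, called after "Emit:" in YAML: its name, and indented under it one key for each argument. step_arm: Moves the arm, as the interface text tells. Its arguments: {"type":"object","properties":{"twist":{"type":"array"},"translation":{"type":"array"},"hand":{"type":"array"},"squeeze":{"type":"number"}},"required":["twist","translation","hand"]}

```bash
mkdir -p pics
cat > h.py <<'E'
import numpy as np, cv2
from bench import ctrl
def world(cam, d, cal=None):
    c=cal or ctrl.get_calibration(cam); h,w=d.shape
    f=h/2/np.tan(np.radians(c["vfov"])/2)
    u,v=np.meshgrid(np.arange(w),np.arange(h))
    P=np.stack([(u-c["cx"])/f*d,(v-c["cy"])/f*d,d],-1)
    R=cv2.Rodrigues(np.array(c["rvec"],float))[0]; t=np.array(c["tvec"],float).ravel()
    return (P-t)@R
E
python3 - <<'E'
from h import *
for n in("scene","top"):
    p,d=ctrl.capture(n); cv2.imwrite(f"pics/{n}0.png",p); np.save(n+"0.npy",d)
    W=world(n,d); np.save(n+"W.npy",W)
    for l in("sorter","tube_a","gate","weight","pad_left","rack","bottle","marker"):
        for s in ctrl.silhouettes(l,n)[:4]:
            m=s["pixels"]&(d>0)
            print(n,l,round(s["confidence"],2),np.round(s["xy"]),np.round(np.median(W[m],0),3) if m.any() else None, m.sum())
s=ctrl.sense();print(s["t"],s["tool_pos"],s["tool_rot"])
E
python3 -c "
import cv2,numpy as np
a=cv2.imread('pics/scene0.png');b=cv2.imread('pics/top0.png')
cv2.imwrite('pics/both.png',cv2.resize(np.hstack([a,b]),(800,300)))"
```

```text
scene sorter 0.83 [235. 172.] [ 0.591 -0.046  0.057] 6701
scene tube_a 0.67 [223. 145.] [ 0.576 -0.097  0.148] 125
scene tube_a 0.6 [145. 198.] [ 0.814 -0.236  0.017] 223
scene tube_a 0.49 [181. 213.] [ 0.788 -0.097  0.018] 231
scene gate 0.94 [241. 154.] [ 0.516 -0.06   0.102] 491
scene weight 0.8 [241. 157.] [ 0.517 -0.057  0.102] 470
scene weight 0.51 [235. 174.] [ 0.592 -0.045  0.057] 6520
scene pad_left 0.75 [242. 158.] [ 0.523 -0.063  0.1  ] 413
scene pad_left 0.53 [222. 148.] [ 0.579 -0.097  0.148] 140
scene rack 0.7 [338. 207.] [0.519 0.302 0.051] 1822
scene bottle 0.8 [135. 156.] [ 0.713 -0.384  0.061] 435
scene marker 0.42 [287. 162.] [0.348 0.031 0.007] 149
top sorter 0.92 [294. 208.] [ 0.544 -0.06   0.055] 8766
top tube_a 0.74 [351. 125.] [ 0.798 -0.239  0.02 ] 286
top tube_a 0.73 [318. 192.] [ 0.57  -0.104  0.15 ] 345
top tube_a 0.53 [323. 192.] [ 0.573 -0.126  0.148] 348
top tube_a 0.53 [306. 129.] [ 0.777 -0.104  0.021] 258
top gate 0.71 [295. 212.] [ 0.526 -0.053  0.095] 2109
top weight 0.67 [296. 212.] [ 0.528 -0.052  0.095] 2041
top rack 0.61 [172. 230.] [0.491 0.284 0.067] 1847
top bottle 0.89 [410. 155.] [ 0.687 -0.39   0.078] 515
top marker 0.7 [268. 280.] [0.345 0.021 0.01 ] 239
0.9 [0.15030788 0.52905819 0.22244818] [ 3.14157816e+00 -8.84330201e-06  2.86477055e+00]
```

View pics/scene0.png

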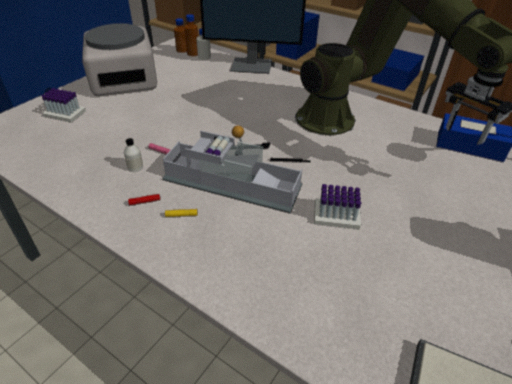

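View pics/top0.png

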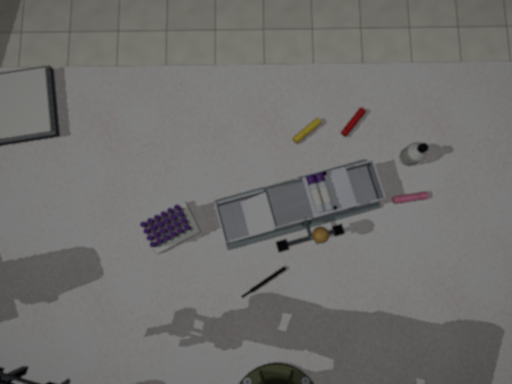

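The scene picture shows the sorter at about (235,172), with the tubes on its shelf at (215,147) and the red, yellow and pink look-alikes on the table. In the top picture the shelf tubes are at (318,192), the pads at (283,245) and (338,230), and the ball at (320,235), leaning right. Next I'll fit the sorter's pose.

Run:
```python
from h import *
p,d=ctrl.capture("top"); W=world("top",d)
m=ctrl.silhouettes("sorter","top")[0]["pixels"]&(d>0)
P=W[m]; q=P[(P[:,2]>.0)]
hsv=cv2.cvtColor(p,cv2.COLOR_BGR2HSV)
r=cv2.minAreaRect(q[:,:2].astype(np.float32)); print("rect all",r)
q2=P[(P[:,2]>.06)&(P[:,2]<.1)]; print("rect walls",cv2.minAreaRect(q2[:,:2].astype(np.float32)))
# body: erode mask away the rocker bar
mm=cv2.morphologyEx(m.astype(np.uint8),cv2.MORPH_OPEN,np.ones((25,25)));q3=W[(mm>0)&(d>0)];print("opened",cv2.minAreaRect(q3[:,:2].astype(np.float32)))
for n,(u,v) in dict(padL=(283,245),padR=(338,230),ball=(320,235),tubeb=(314,193),tubea=(322,191),shelfr=(345,187)).items():
    print(n,np.round(np.median(W[v-2:v+3,u-2:u+3].reshape(-1,3),0),3))
c=p[145:265,195:405]; cv2.imwrite("pics/crop.png",cv2.resize(c,None,fx=3.8,fy=3.8,interpolation=cv2.INTER_CUBIC))
s=P[:, :]
```

```text
rect all ((0.5398838520050049, -0.08721104264259338), (0.20340129733085632, 0.48840516805648804), 15.427140235900879)
rect walls ((0.5301394462585449, -0.07891146838665009), (0.1759306788444519, 0.45505279302597046), 14.813239097595215)
opened ((0.5575878620147705, -0.11190059781074524), (0.1085086315870285, 0.3781108558177948), 19.934934616088867)
padL [ 0.44  -0.02   0.112]
padR [ 0.48  -0.174  0.062]
ball [ 0.463 -0.111  0.161]
tubeb [ 0.571 -0.1    0.15 ]
tubea [ 0.576 -0.121  0.148]
shelfr [ 0.59  -0.186  0.122]
```

View pics/crop.png

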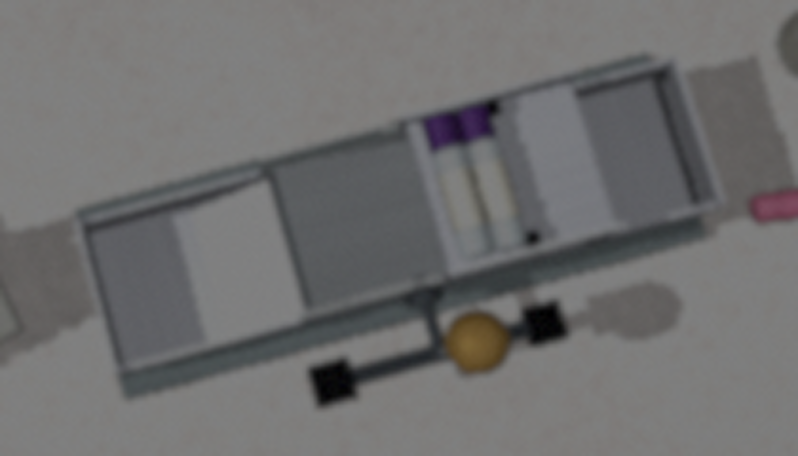

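The left pad is up (z 0.112) and the right one is down (0.062), so the gate is positive and leads to the right tray. I therefore have to press the left pad, and the tubes should end in the left tray. The tubes meant are the purple-capped pair on the shelf at crop (460,185) and (495,180). The red, yellow and pink ones lie on the table. The fit puts the sorter at about (0.560, -0.068) with yaw 14.7°.

Emit:
step_arm:
  twist:
    - [0,0,-8]
    - [0,0,-16]
    - [0,0,-24]
    - [0,0,-32]
    - [0,0,-40]
  translation:
    - [2,-4,0]
    - [4,-8,0]
    - [6,-12,0]
    - [8,-16,0]
    - [10,-20,0]
  hand: [1,1,1,1,1]
  squeeze: 20

```text
t: 1.5
tool_pos: [0.2507, 0.3275, 0.2225]
tool_rot: [3.141, -0.0, 2.161]
force: [0.2, 0.5, 0.8]
width: 0.0573
```

Emit:
step_arm:
  twist:
    - [0,0,-8]
    - [0,0,-16]
    - [0,0,-19.4]
    - [0,0,-19.4]
    - [0,0,-19.4]
  translation:
    - [2.4,-4,0]
    - [4.8,-8,0]
    - [7.2,-12,0]
    - [9.6,-16,0]
    - [12,-20,0]
  hand: [1,1,1,1,1]

```text
t: 2.0
tool_pos: [0.3709, 0.1272, 0.2228]
tool_rot: [3.141, -0.0, 1.828]
force: [1.0, 0.9, 0.1]
width: 0.0176
```

Emit:
step_arm:
  twist:
    - [0,0,0]
    - [0,0,0]
    - [0,0,0]
    - [0,0,0]
    - [0,0,0]
  translation:
    - [2,-4,0]
    - [4,-8,0]
    - [5.5,-11,0]
    - [6.8,-14.1,0]
    - [6.8,-14.1,-3]
  hand: [1,1,1,1,1]

```text
t: 2.5
tool_pos: [0.4407, -0.0149, 0.1946]
tool_rot: [3.136, 0.002, 1.825]
force: [-0.2, 0.4, -0.4]
width: 0.0005
```

Run:
```python
from h import *
s=ctrl.sense();print(s["tool_pos"],s["force"],s["width"])
p,d=ctrl.capture("wrist"); p2,_=ctrl.capture("top")
cv2.imwrite("pics/w1.png",np.hstack([cv2.resize(p,(400,300)),cv2.resize(p2[145:285,195:382],(400,300))]))
```

```text
[ 0.44073497 -0.0148936   0.19461081] [-0.158309    0.35449719 -0.39372582] 0.0005179270436942748
```

View pics/w1.png

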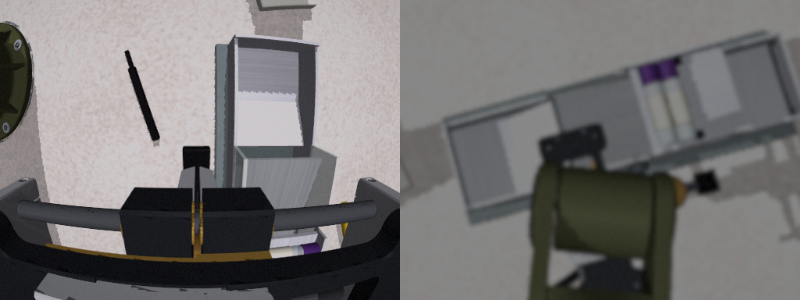

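The wrist picture shows the closed fingers in line with the left pad (195,157).

Emit:
step_arm:
  twist:
    - [0,0,0]
    - [0,0,0]
    - [0,0,0]
    - [0,0,0]
    - [0,0,0]
  translation:
    - [0,0,-3]
    - [0,0,-5]
    - [0,0,-6]
    - [0,0,-7]
    - [0,0,-8]
  hand: [1,1,1,1,1]

```text
t: 3.1
tool_pos: [0.4388, -0.0117, 0.1128]
tool_rot: [3.14, 0.0, 1.829]
force: [-0.2, 0.1, -0.1]
width: 0.0004
```

Emit:
step_arm:
  twist:
    - [0,0,0]
    - [0,0,0]
    - [0,0,0]
    - [0,0,0]
    - [0,0,0]
  translation:
    - [0,0,-0.6]
    - [0,0,-1.2]
    - [0,0,-1.8]
    - [0,0,-2.2]
    - [0,0,-2.2]
  hand: [1,1,1,1,1]

```text
t: 3.6
tool_pos: [0.4381, -0.0119, 0.09]
tool_rot: [-3.141, -0.0, 1.828]
force: [0.2, -0.1, -0.5]
width: 0.0002
```

Emit:
step_arm:
  twist:
    - [0,0,0]
    - [0,0,0]
    - [0,0,0]
    - [0,0,0]
    - [0,0,0]
  translation:
    - [0,0,0]
    - [0,0,3]
    - [0,0,7]
    - [0,0,11]
    - [0,0,14]
  hand: [1,1,1,1,1]

```text
t: 4.1
tool_pos: [0.4385, -0.012, 0.2333]
tool_rot: [3.139, 0.001, 1.828]
force: [-0.7, -0.1, -1.3]
width: 0.0006
```

Emit:
step_arm:
  twist:
    - [0,0,0]
    - [0,0,0]
    - [0,0,0]
    - [0,0,0]
    - [0,0,0]
  translation:
    - [3,-3,0]
    - [6.5,-6.5,0]
    - [10,-10,0]
    - [13,-13,0]
    - [14.7,-15.3,0]
  hand: [1,1,1,1,1]

```text
t: 4.6
tool_pos: [0.5867, -0.1668, 0.2301]
tool_rot: [-3.141, -0.0, 1.827]
force: [-0.4, 0.6, 0.2]
width: 0.0004
```

Run:
```python
from h import *
s=ctrl.sense();print(s["tool_pos"],s["tool_rot"])
p,d=ctrl.capture("wrist"); p2,_=ctrl.capture("scene"); p3,d3=ctrl.capture("top"); W=world("top",d3)
for n,(u,v) in dict(padL=(283,245),padR=(338,230)).items():
    print(n,np.round(np.median(W[v-2:v+3,u-2:u+3].reshape(-1,3),0),3))
cv2.imwrite("pics/w2.png",np.hstack([cv2.resize(p,(400,300)),cv2.resize(p2[110:230,155:315],(400,300))]))
```

```text
[ 0.5866608  -0.16681451  0.23007157] [-3.14148321e+00 -1.20188992e-05  1.82741418e+00]
padL [ 0.441 -0.023  0.064]
padR [ 0.455 -0.08   0.563]
```

View pics/w2.png

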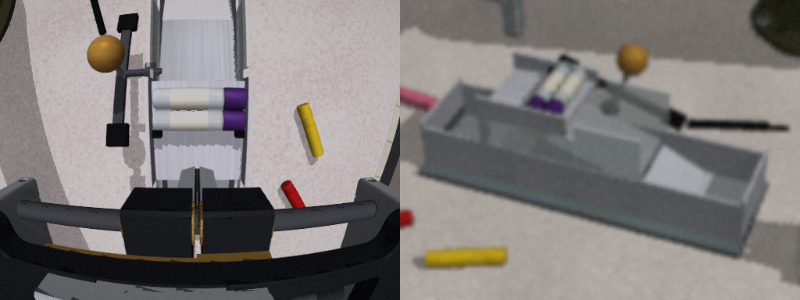

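The gate has rocked over (left pad now z 0.064), both tubes are still on the shelf at (200,98) and (200,120), and the fingers are centred behind them. I'll descend behind the rear tube.

Emit:
step_arm:
  twist:
    - [0,0,0]
    - [0,0,0]
    - [0,0,0]
    - [0,0,0]
    - [0,0,0]
  translation:
    - [0,0,-3]
    - [0,0,-5.5]
    - [0,0,-7]
    - [0,0,-7.7]
    - [0,0,-7.7]
  hand: [1,1,1,1,1]

```text
t: 5.25
tool_pos: [0.5852, -0.1646, 0.1535]
tool_rot: [-3.141, -0.0, 1.828]
force: [0.3, -0.5, 0.4]
width: 0.0004
```

Run:
```python
from h import *
s=ctrl.sense();print(s["tool_pos"],s["force"])
p,d=ctrl.capture("wrist"); cv2.imwrite("pics/w3.png",p)
```

```text
[ 0.58517939 -0.16458841  0.15345438] [ 0.31461122 -0.45138062  0.36277291]
```

View pics/w3.png

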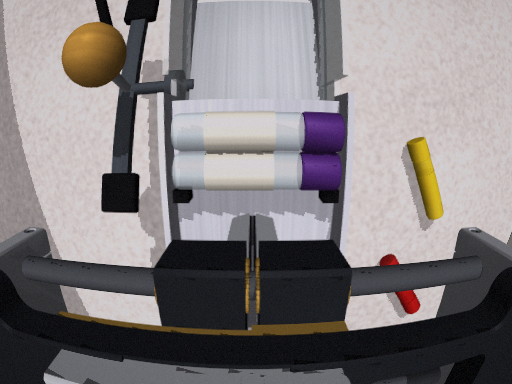

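Emit:
step_arm:
  twist:
    - [0,0,0]
    - [0,0,0]
    - [0,0,0]
    - [0,0,0]
    - [0,0,0]
  translation:
    - [-0.2,0.8,0]
    - [-0.4,1.5,0]
    - [-0.6,2.3,0]
    - [-0.8,3.1,0]
    - [-1.0,3.9,0]
  hand: [1,1,1,1,1]

```text
t: 5.8
tool_pos: [0.5751, -0.1251, 0.1536]
tool_rot: [3.141, 0.0, 1.828]
force: [1.2, -0.3, -0.0]
width: 0.0005
```

Emit:
step_arm:
  twist:
    - [0,0,0]
    - [0,0,0]
    - [0,0,0]
    - [0,0,0]
    - [0,0,0]
  translation:
    - [-0.2,0.6,0]
    - [-0.3,1.2,0]
    - [-0.5,1.8,0]
    - [-0.6,2.4,0]
    - [-0.8,3.0,0]
  hand: [1,1,1,1,1]

```text
t: 6.3
tool_pos: [0.5672, -0.0955, 0.1534]
tool_rot: [-3.142, -0.0, 1.828]
force: [0.2, 0.1, -0.3]
width: 0.0003
```

Run:
```python
from h import *
s=ctrl.sense();print(s["tool_pos"],s["force"])
p,d=ctrl.capture("wrist"); p2,_=ctrl.capture("scene")
cv2.imwrite("pics/w4.png",np.hstack([cv2.resize(p,(400,300)),cv2.resize(p2[110:230,155:315],(400,300))]))
```

```text
[ 0.56721115 -0.09548279  0.15342158] [ 0.17471722  0.10134337 -0.29444301]
```

View pics/w4.png

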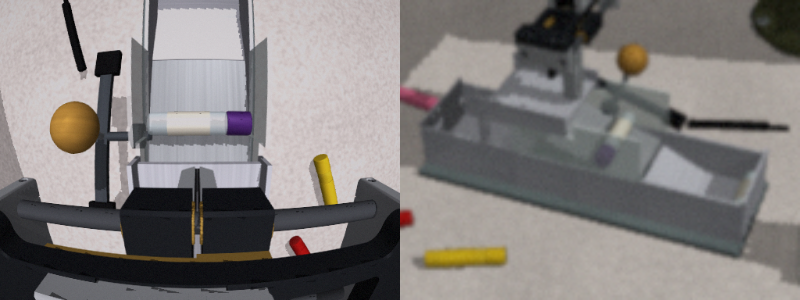

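One tube is rolling down the gate at (200,123) and the other is already in the left tray. I'll retreat upwards.

Emit:
step_arm:
  twist:
    - [0,0,0]
    - [0,0,0]
    - [0,0,0]
    - [0,0,0]
    - [0,0,0]
  translation:
    - [0,0,1.5]
    - [0,0,5]
    - [0,0,8]
    - [0,0,11]
    - [0,0,13]
  hand: [1,1,1,1,1]

```text
t: 6.9
tool_pos: [0.5675, -0.0961, 0.2858]
tool_rot: [3.14, 0.001, 1.828]
force: [0.2, 0.1, 0.4]
width: 0.0003
```

Emit:
step_arm:
  twist:
    - [0,0,0]
    - [0,0,0]
    - [0,0,0]
    - [0,0,0]
    - [0,0,0]
  translation:
    - [-3,-3,0]
    - [-6,-6,0]
    - [-9,-9,0]
    - [-12,-12,0]
    - [-14,-15,0]
  hand: [1,1,1,1,1]

```text
t: 7.4
tool_pos: [0.4256, -0.247, 0.2838]
tool_rot: [3.141, 0.001, 1.828]
force: [1.0, 0.1, 0.3]
width: 0.0005
```

Emit:
step_arm:
  twist:
    - [0,0,0]
    - [0,0,0]
    - [0,0,0]
    - [0,0,0]
    - [0,0,0]
  translation:
    - [0,0,0]
    - [0,0,0]
    - [0,0,0]
    - [0,0,0]
    - [0,0,0]
  hand: [1,1,1,1,1]

```text
t: 7.9
tool_pos: [0.4277, -0.2453, 0.2833]
tool_rot: [-3.141, -0.0, 1.829]
force: [0.9, 0.0, 0.4]
width: 0.0007
```

Run:
```python
from h import *
s=ctrl.sense();print(s["t"],s["tool_pos"],s["force"])
p,d=ctrl.capture("top"); W=world("top",d); p2,_=ctrl.capture("scene")
O=np.array([.5605,-.068]);a=np.radians(14.7);R=np.array([[np.cos(a),-np.sin(a)],[np.sin(a),np.cos(a)]])
for l in("tube_a","rack","bottle","marker","pad_left"):
    for q in ctrl.silhouettes(l,"scene")[:4] if 0 else []: pass
ctrl.capture("top")
for l in("tube_a","rack","bottle","marker","pad_left"):
    for q in ctrl.silhouettes(l,"top")[:5]:
        c=np.median(W[q["pixels"]&(d>0)],0); print(l,round(q["confidence"],2),np.round(q["xy"]),np.round(c,3),"local",np.round((c[:2]-O)@R,3))
cv2.imwrite("pics/w5.png",np.hstack([cv2.resize(p[145:285,195:415],(400,300)),cv2.resize(p2[110:230,155:315],(400,300))]))
```

```text
7.9 [ 0.42771981 -0.24533813  0.28332718] [0.90875073 0.03833114 0.36187107]
tube_a 0.79 [230. 224.] [0.504 0.132 0.041] local [-0.004  0.207]
tube_a 0.71 [304. 204.] [ 0.553 -0.084  0.068] local [-0.012 -0.013]
tube_a 0.6 [305. 129.] [ 0.777 -0.103  0.021] local [ 0.2   -0.089]
tube_a 0.59 [408. 198.] [ 0.573 -0.393  0.021] local [-0.07  -0.318]
tube_a 0.54 [235. 223.] [0.509 0.109 0.041] local [-0.005  0.184]
rack 0.66 [174. 226.] [0.491 0.283 0.078] local [0.022 0.357]
rack 0.58 [294. 217.] [ 0.526 -0.054  0.077] local [-0.03   0.022]
rack 0.25 [234. 222.] [0.512 0.109 0.041] local [-0.002  0.183]
bottle 0.88 [410. 154.] [ 0.687 -0.39   0.081] local [ 0.041 -0.344]
marker 0.68 [262. 281.] [0.339 0.029 0.01 ] local [-0.189  0.15 ]
pad_left 0.6 [294. 211.] [ 0.528 -0.055  0.077] local [-0.028  0.021]
pad_left 0.21 [411. 154.] [ 0.687 -0.39   0.078] local [ 0.04  -0.343]
```

View pics/w5.png

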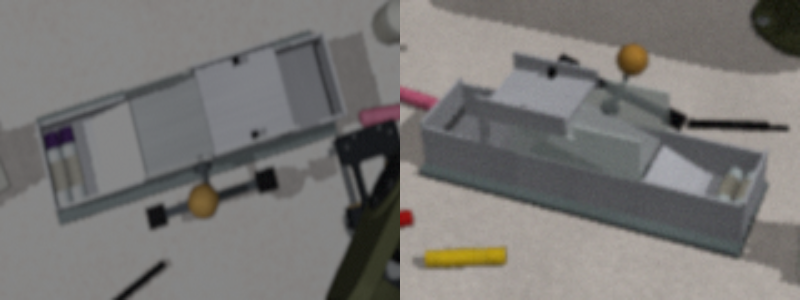

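Both tubes lie in the left tray, the shelf is empty and the arm is clear. The marker's reported position shifted a little, so I'll compare the pictures before handing in.

Run:
```python
from h import *
a=cv2.imread("pics/top0.png"); b,d=ctrl.capture("top"); W=world("top",d)
for im in(a,b):
    g=cv2.cvtColor(im,cv2.COLOR_BGR2GRAY)[262:302,236:292]; y,x=np.nonzero(g<45); print("marker",len(x),x.mean()+236,y.mean()+262,x.min(),x.max())
for n,(u,v) in dict(padL=(281,246),padR=(341,229)).items(): print(n,np.round(np.median(W[v-1:v+2,u-1:u+2].reshape(-1,3),0),3))
for q in ctrl.silhouettes("tube_a","top")[:5]:
    print(np.round(q["xy"],1),np.round(np.median(W[q["pixels"]&(d>0)],0),3))
```

```text
marker 112 266.75 279.79464285714283 9 48
marker 102 267.2450980392157 279.421568627451 14 48
padL [ 0.438 -0.018  0.065]
padR [ 0.48  -0.173  0.112]
[351.8 123.9] [ 0.797 -0.239  0.02 ]
[307. 130.] [ 0.774 -0.103  0.02 ]
[229.3 219.2] [0.507 0.134 0.042]
[234.2 219.1] [0.515 0.109 0.041]
```

The marker hasn't moved: its dark pixels have the same centroid to within 0.5 px. The gate is at the other stop and the tubes are at rest.

```bash
python3 -c "
from bench import ctrl
print(ctrl.close_job())"
```

```text
the job is handed in; nothing more can be done
None
```

I pressed the left pad down with the closed fingertips and checked that the gate had fallen to the other stop. Then I pushed both tubes over the lip from behind, and they rolled down the left chute into the left tray by themselves.

- **Gate:** the last check showed the left pad at z = 0.065 and the right pad at z = 0.112, so it stayed over.
- **Tubes:** both were at rest in the left tray, at about y = 184 and 207 mm in the sorter frame. The shelf was empty.
- **Arm and time:** the arm was well clear, and the job took about 8 s.
- **Bystanders:** the rack and bottle readings had not moved beyond measurement noise. One network reading put the marker 6–10 mm off, but comparing the pictures showed it within 0.5 px of where it started. I took the network reading as noise.
- **Other disagreements:** the network also gave one false tube detection on the gate, which the picture and the next reading did not confirm.

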